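# Put the right battery in the toy excavator

### The arm

A 6-joint arm with a two-finger parallel gripper is mounted at the origin on the work surface. World frame = base frame: x ahead of the robot, y to its left, z up, the work surface at z = 0. Lengths are in m, angles in rad, forces in N, time in s.
With the tool pointing down it reaches from about 0.25 to 0.725 m from the base axis. Payload 9.7 kg.
Tool frame: the origin (TCP) lies at the very end of the fingers, on their centre line; the grasp point (between the pads) lies 19 mm behind it; z points along the fingers, y is the line along which they close (so a half turn about z gives the same grasp; the last joint's range is limited). The gripper opens to 85 mm and grips with 20 to 120 N. Pads are 22 mm wide; open, the fingers measure 114 mm over their backs; the gripper's body (76 mm by 85 mm) begins 54 mm behind the grasp point. The pads swing forward as they close: fully open they stand 13 mm farther back than shut.
Start: joints at [-1.265, 0.087, 0.176, 1.66, 0, 1.571], TCP at [0.166, -0.524, 0.231] pointing down, gripper open.
Joint ranges: [-3.13, 3.13], [-0.85, 1.81], [-1.15, 1.24], [-2.2, 2.28], [-1.44, 1.52], [-3.14, 3.14]. Speed limits (rad/s): [2.22, 2.22, 2.57, 3.14, 3.14, 3.14].

### API

Orientations are given as [roll, pitch, yaw] about the fixed x, y, z axes, in that order (R = Rz(yaw) Ry(pitch) Rx(roll)).
In Python, from bench import env gives the robot as it stands. Calls block until the motion is done:
- env.move_ptp(position, orientation): joint-space move of the TCP to a pose.
- env.servo_line(position, attitude=None, max_speed=0.15, max_force=None): straight line of the TCP; attitude=None keeps the orientation; max_speed is the mean speed in m/s. With max_force (N) it stops when the force on the tool has changed by that much, and returns True; else False.
- env.move_j(angles): joint-space move.
- env.gripper_open() and env.grasp(strength=None): open the fingers fully, or close them until they stop; strength is the grip in N (None keeps the last).
- env.pause(seconds).
- env.solve_ik(position, orientation): joint angles nearest the present ones, or None.
- env.snapshot(name): name is "side" or "top" or "wrist"; returns a dict with "image" (420x560x3 uint8, blue, green, red), "mtx" (3x3 intrinsics, pixels), "pose" (4x4, takes a point from camera to world coordinates); the wrist camera has in their place "hand_eye" (4x4, takes a point from camera to tool coordinates, whose origin is the TCP and whose axes are the flange's). Camera axes: x right, y up, looking along -z (the intrinsics and any distortion apply to the point x, -y, -z); pixel columns grow to the right and rows downward; lengths in m; the calibration is good to about 2 mm. A picture is of the moment at which its call begins: read the wrist's pose just before it. There is no depth.
A pose or a line that the arm cannot do raises env.Unreachable and nothing moves.
- env.sign_off(): hands the job in; it is judged then, once.
Readings, each from a call of its own:
- env.get_t(): time.
- env.get_qpos(): joint angles.
- env.get_dq(): joint speeds.
- env.get_joint_torque(): joint torques, N m.
- env.get_eef_pos(): TCP position.
- env.get_ee_rot(): TCP orientation.
- env.get_ft_force(): force on the tool from outside, world axes, zero at the start.
- env.get_wrist_torque(): the same for the moment, N m.
- env.get_opening(): finger opening in m.
- env.get_grip_force(): force on a finger pad.
Only numpy, scipy, OpenCV 4.12 (cv2) and the standard library are available. Lean on these libraries where they do the work, as an engineer would, in place of code of your own. Each camera call takes 0.05 s, during which the arm holds its last target. There are 200 camera calls.

### The job

The toy excavator has no battery. Of the three batteries lying on the blue toy bench, find the one that is the right size for the open bay under the engine cover and lay it in the bay without dropping it, its plus end (the end with the nub) towards the front of the excavator, fully down in its channel; then close the engine cover fully. Leave the other two batteries on the bench and do not disturb the puzzle, the marble jar or the ball.

Things in the scene. Friction and masses are not known exactly. Their poses are not given: they have to be found in the camera images.
- bench: Two stacking tiers of blue polypropylene, fixed. Origin on the table under its centre; x across its depth (360 mm), y along its width (840 mm). The upper tier is a tray: its floor, on which everything stands, is 110 mm above the table, with a rim 16 mm high round it. The lower tier is two open-fronted toy bins.
- excavator: Yellow toy excavator, fixed, 380 mm long, 150 mm wide. Origin on the bench floor under its turntable; x = forwards (boom), y = its left (cab side). Flat deck 70 mm above the bench floor, x -142 to 74, y -66 to 66 mm. Cab, tank and boom stand ahead of x = -16 mm (cab 148 mm, boom 220 mm above the floor); counterweight at the tail, x -166 to -142, 105 mm high. In between: the battery bay.
- bay (a point): Middle of the floor of the battery bay (axes as the excavator's), 8 mm below the deck, 88 mm behind the excavator's origin. The bay is a channel along the excavator's x, 28 mm wide; rigid steel contacts close its ends, 58 mm apart, rising 14 mm above the deck: a plate in front (for the plus end), a coil at the tail. It takes a battery 26 mm thick, 50 mm long, its axis 5 mm above the deck.
- cell_slim: Battery 14.5 mm in diameter, 50.5 mm long, lying on its side. All three batteries look alike: black sleeve, a 10 mm wide bare steel band round the plus end, a steel nub 2 mm long on the plus end, a flat steel minus end. Origin at its middle, on its axis; x = along the axis towards the plus end. It can roll.
- cell_medium: Battery 26.2 mm in diameter, 50 mm long with its nub, about 66 g, lying on its side; looks as the slim one. Origin at its middle, on its axis (13.1 mm above the bench floor); x = along the axis towards the plus end. It can roll.
- cell_medium_plus (a point): The tip of the plus nub of the medium battery, 25 mm from its middle.
- cell_large: Battery 34.2 mm in diameter, 61.5 mm long, lying on its side; looks as the slim one. Origin at its middle, on its axis; x = along the axis towards the plus end. It can roll.
- hood (a joint): Engine cover: a hollow yellow hood 100 mm long, 104 mm wide, 38 mm high with louvres on top, hinged along the deck to the left of the bay. Rad: 0 = closed, flat on the deck; grows to 1.95 as it swings up and over to the left. It starts open past upright, its hollow side to the bay. A stiff hinge holds it at any angle; about 1 N at its free edge moves it.
- hood_hinge (a point): Middle of the cover's hinge line, at deck height, 52 mm to the left (+y of the excavator) of the bay's centre line. Its axes turn with the cover and equal the excavator's when closed: from the hinge the cover reaches 104 mm along its own -y, and its outer (top) face lies 38 mm along its own +z.
- hood_edge (a point): Middle of the cover's free edge, on its outer face: 104 mm from the hinge and 38 mm out. When closed it is 108 mm above the bench floor.
- puzzle: Bystander: wooden puzzle frame 108 x 150 x 12 mm with one house-shaped knobbed piece in it, 33 mm high at the knob. Origin under its centre.
- jar: Bystander: glass jar of marbles with a steel screw lid, 76 mm in diameter, 106 mm high. Origin under its centre.
- ball_center (a point): Bystander: centre of a red plastic ball, 64 mm in diameter.
Mind the look-alikes: they are no part of the job. Leave any pink or turquoise look-alike of the cell_medium alone.

How it is judged:
By the outcome, as a careful person would: the job done as asked, in the order asked, and still so for the second after the job is handed in, with the robot touching nothing.
It also fails if it takes over 66 s, if anything falls off the work surface, if the arm or the gripper's body presses on something with over 40 N, if the wrist force passes 120 N, or if a joint passes its speed limit or range.

## Working session

There is one attempt and no reset: what is moved stays moved. The work goes in short steps, each a Python script; the robot and the scene stay as the last script left them, time stands still between calls to the robot, and variables do not carry over. Pictures are saved under pics/ and viewed, at most 10 in all, crops included, and the job is handed in when it is done.

```bash
ls; mkdir -p pics
python3 - <<'E'
from bench import env
import cv2,numpy as np
for n in ["top","side"]:
    s=env.snapshot(n); cv2.imwrite(f"pics/{n}0.png",s["image"]); print(n,s["mtx"].tolist(),np.round(s["pose"],4).tolist(),s.keys())
print(env.get_t(),env.get_eef_pos(),env.get_ee_rot())
E
```

```text
pics
top [[450.62742174317555, 0.0, 281.82203801808475], [0.0, 450.62742174317555, 207.45742328810238], [0.0, 0.0, 1.0]] [[-0.0223, 0.9839, -0.1771, 0.4318], [-0.9997, -0.0201, 0.0141, -0.065], [0.0103, 0.1774, 0.9841, 1.0368], [0.0, 0.0, 0.0, 1.0]] dict_keys(['image', 'mtx', 'pose'])
side [[410.41181185408203, 0.0, 282.98711581731476], [0.0, 410.41181185408203, 210.34819170869577], [0.0, 0.0, 1.0]] [[0.9139, 0.2692, -0.3038, 0.3119], [-0.4057, 0.5835, -0.7035, -0.6517], [-0.0122, 0.7662, 0.6425, 0.7005], [0.0, 0.0, 0.0, 1.0]] dict_keys(['image', 'mtx', 'pose'])
0.1 [ 0.16552302 -0.52429254  0.23066897] [-3.14044604e+00 -2.06050558e-06  3.05771808e-01]
```

View pics/top0.png

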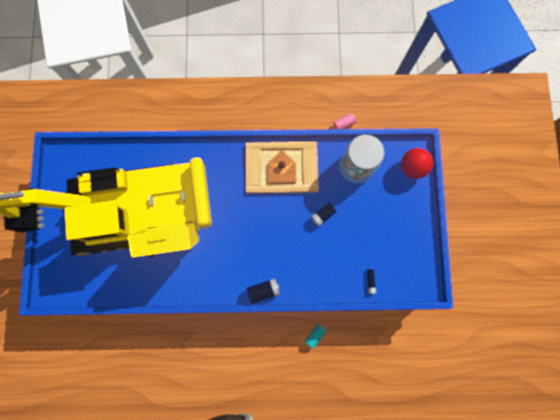

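View pics/side0.png

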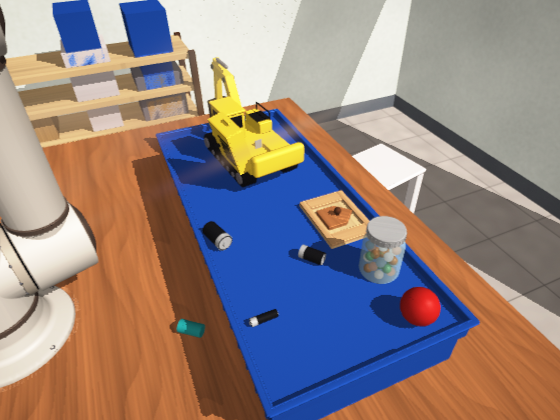

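The top view shows the medium cell at about (324,214) with its light plus end at about (316,219). The large cell is at (263,291) and the slim one at (371,281). The excavator faces image left (world +y), the bay is at about (168,198), and the open cover is at about (165,240). The side view agrees.

```bash
cat > h.py <<'E'
from bench import env
import cv2,numpy as np
from scipy.spatial.transform import Rotation as Ro
def cast(px,M,P,z):
    px=np.atleast_2d(px).astype(float); d=np.c_[(px-M[[0,1],[2,2]])/M[[0,1],[0,1]],np.ones(len(px))]*[1,-1,-1]
    d=d@P[:3,:3].T; o=P[:3,3]; return o+d*((z-o[2])/d[:,2])[:,None]
def proj(X,M,P):
    c=(np.atleast_2d(X)-P[:3,3])@P[:3,:3]; c=c*[1,-1,-1]; return c[:,:2]/c[:,2:]*M[[0,1],[0,1]]+M[[0,1],[2,2]]
def snap(n,f=None):
    if n=="wrist":
        T=np.eye(4);T[:3,3]=env.get_eef_pos();T[:3,:3]=Ro.from_euler('xyz',env.get_ee_rot()).as_matrix()
    s=env.snapshot(n)
    P=T@s["hand_eye"] if n=="wrist" else s["pose"]
    if f: cv2.imwrite(f"pics/{f}.png",s["image"]); np.savez(f"pics/{f}.npz",M=s["mtx"],P=P)
    return s["image"],s["mtx"],P
def load(f):
    d=np.load(f"pics/{f}.npz"); return cv2.imread(f"pics/{f}.png"),d["M"],d["P"]
def down(yaw): return [np.pi,0,yaw]
E
python3 - <<'E'
from h import *
img,M,P=snap("top","top1")
print("cell",cast([[324,214],[316,219],[332,209]],M,P,.123).round(4))
print("bay",cast([[168,198],[152,200],[183,196]],M,P,.18).round(4))
print("bench corners",cast([[38,132],[438,129],[452,307],[22,313]],M,P,.126).round(4))
s=env.snapshot("wrist");print(np.round(s["hand_eye"],4).tolist(),s["mtx"].tolist())
for p,y in [([.45,-.10,.40],0),([.45,-.10,.40],np.pi/2),([.45,-.10,.4],-np.pi/2),([.42,.19,.42],0),([.42,.19,.42],np.pi/2),([.42,.19,.42],-np.pi/2)]:
    q=env.solve_ik(p,down(y)); print(p,y,None if q is None else np.round(q,2))
E
```

```text
cell [[ 0.5809 -0.1645  0.123 ]
 [ 0.5708 -0.1477  0.123 ]
 [ 0.591  -0.1814  0.123 ]]
bay [[0.6091 0.1425 0.18  ]
 [0.6058 0.1732 0.18  ]
 [0.6125 0.1136 0.18  ]]
bench corners [[ 0.7677  0.4317  0.126 ]
 [ 0.7586 -0.4142  0.126 ]
 [ 0.3884 -0.4109  0.126 ]
 [ 0.3961  0.4357  0.126 ]]
[[-0.0001, 0.9505, 0.3107, 0.0802], [1.0, -0.0001, 0.0006, 0.0009], [0.0007, 0.3107, -0.9505, -0.1431], [0.0, 0.0, 0.0, 1.0]] [[343.7459606792423, 0.0, 278.14799079095303], [0.0, 343.7459606792423, 206.17506865898036], [0.0, 0.0, 1.0]]
[0.45, -0.1, 0.4] 0 [-0.22  0.01  0.44  2.    0.    2.92]
[0.45, -0.1, 0.4] 1.5707963267948966 [-0.22  0.01  0.44  2.    0.    1.35]
[0.45, -0.1, 0.4] -1.5707963267948966 [-0.22  0.01  0.44  2.    0.   -1.79]
[0.42, 0.19, 0.42] 0 [ 0.42  0.04  0.51  2.05  0.   -2.72]
[0.42, 0.19, 0.42] 1.5707963267948966 [0.42 0.04 0.51 2.05 0.   2.  ]
[0.42, 0.19, 0.42] -1.5707963267948966 [ 0.42  0.04  0.51  2.05  0.   -1.15]
```

Run:
```python
from h import *
env.move_ptp([.581,-.164,.30],down(-1.05)); print(env.get_t(),env.get_qpos().round(2))
a,_,_=snap("wrist","w_cell")
env.move_ptp([.609,.14,.37],down(-np.pi/2)); print(env.get_t(),env.get_qpos().round(2))
b,_,_=snap("wrist","w_bay")
```

```text
3.4833 [-0.28  0.27  0.52  1.82 -0.   -2.37]
4.725 [ 0.22  0.42  0.87  2.02 -0.   -1.35]
```

View pics/w_cell.png

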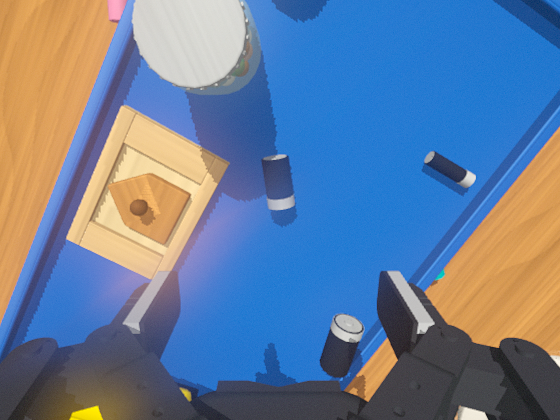

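View pics/w_bay.png

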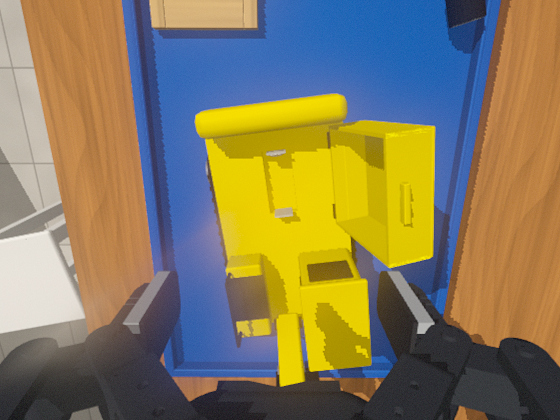

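In the wrist views, the medium cell is at about (279,182) with its plus band at about (282,203). The excavator is yawed slightly; its tail coil is at about (275,153), the front plate at about (285,212), and the open cover is on the right at x 330–435.

Run:
```python
from h import *
img,M,P=load("w_bay")
c=cv2.resize(img[120:240,190:350],None,fx=5,fy=5,interpolation=cv2.INTER_CUBIC); cv2.imwrite("pics/c_bay.png",c)
hsv=cv2.cvtColor(img,cv2.COLOR_BGR2HSV)
m=((hsv[...,1]<110)&(hsv[...,2]>60)).astype(np.uint8); m[:,:250]=0;m[:,310:]=0;m[:140]=0;m[225:]=0
n,l,st,ce=cv2.connectedComponentsWithStats(m)
for i in range(1,n):
    if st[i,4]>15: print(st[i],ce[i],cast(ce[i],M,P,.19).round(4))
img,M,P=load("w_cell")
hsv=cv2.cvtColor(img,cv2.COLOR_BGR2HSV)
dark=((hsv[...,2]<75)).astype(np.uint8); wh=((hsv[...,1]<60)&(hsv[...,2]>110)).astype(np.uint8)
for nm,mm in (("dark",dark),("white",wh)):
    k=np.zeros_like(mm);k[145:220,255:305]=mm[145:220,255:305]
    pts=np.argwhere(k)[:,::-1]; r=cv2.minAreaRect(pts.astype(np.float32)); print(nm,len(pts),r,cast(pts.mean(0),M,P,.1231).round(4))
k=np.zeros_like(dark);k[145:220,255:305]=(dark|wh)[145:220,255:305]
n,l,st,ce=cv2.connectedComponentsWithStats(k);i=1+st[1:,4].argmax()
pts=np.argwhere(l==i)[:,::-1];w=cast(pts,M,P,.1231)[:,:2]
r=cv2.minAreaRect((w*1000).astype(np.float32));print("all",r,"cam",P[:3,3])
print(cv2.boxPoints(r))
```

```text
[266 150  20   6  91] [275.50549451 152.42857143] [[0.6123 0.1114 0.19  ]]
[275 208  18  10 150] [283.25333333 212.38      ] [[0.6047 0.171  0.19  ]]
dark 0 ((0.0, 0.0), (0.0, 0.0), 0.0) [[nan nan nan]]
white 359 ((277.4459533691406, 182.1756591796875), (54.41606521606445, 26.13943862915039), 80.53767395019531) [[ 0.5748 -0.1556  0.1231]]
all ((568.7346801757812, -147.4263153076172), (25.614194869995117, 13.009264945983887), 36.932315826416016) cam [ 0.62124301 -0.23422231  0.44304373]
[[ 554.5889  -149.92229]
 [ 562.4058  -160.32118]
 [ 582.88043 -144.93034]
 [ 575.06354 -134.53145]]<stdin>:14: RuntimeWarning: Mean of empty slice.
  ret = um.true_divide(
```

View pics/c_bay.png

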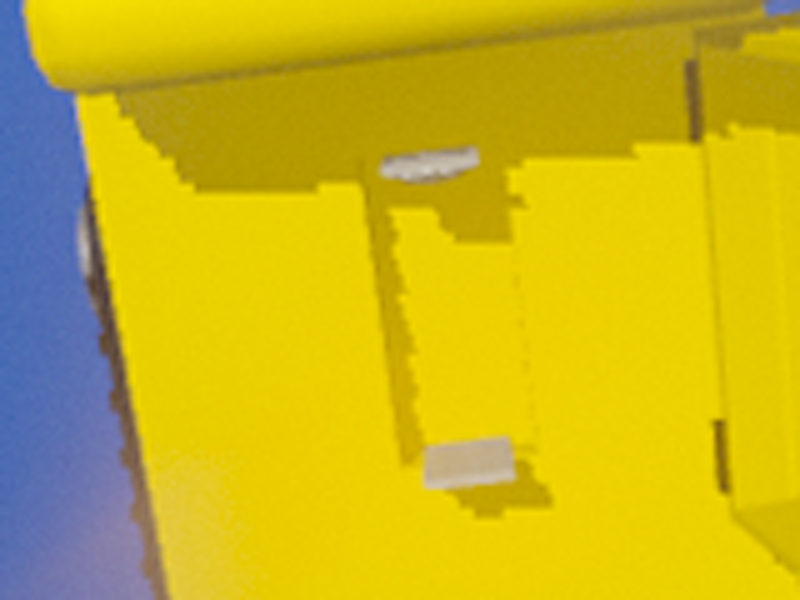

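The crop shows the channel's edges, the coil and the plate. The channel runs from about (365,190)–(405,465) on the left to (513,200)–(534,450) on the right. The deck's right edge runs from (80,100) to (170,600).

Run:
```python
from h import *
img,M,P=load("w_bay"); print("cam",P[:3,3].round(4))
f=lambda pts,z:(cast(np.array(pts)/5+[189.6,119.6],M,P,z)[:,:2]*1000).round(1)
A=f([[365,190],[405,465],[513,200],[534,450],[80,100],[168,598]],.18); print("chanR,chanL,deckR\n",A)
for i in (0,2,4):
    d=A[i]-A[i+1]; print("yaw fwd",np.degrees(np.arctan2(-d[1],-d[0])))
print("plate bot/top",f([[468,440]],.18),f([[470,485]],.194)); print("coil",f([[430,150]],.18),f([[430,180]],.194), f([[380,168],[480,155]],.19), f([[425,465],[513,462]],.187))
print("hinge",f([[692,62],[697,140],[717,420],[725,490]],.18))
img,M,P=load("w_cell")
b=img.astype(int); m=((b[...,0]-b[...,2])<60).astype(np.uint8)
k=np.zeros_like(m);k[140:225,250:310]=m[140:225,250:310]
n,l,st,ce=cv2.connectedComponentsWithStats(k);i=1+st[1:,4].argmax();print(st[1:])
pts=np.argwhere(l==i)[:,::-1];w=cast(pts,M,P,.1231)[:,:2]
r=cv2.minAreaRect((w*1000).astype(np.float32));print(r);print(cv2.boxPoints(r))
print("cam",P[:3,3].round(4))
print(img[175:180,275:280].mean((0,1)), img[175,230:250:6], img[203,282])
```

```text
cam [0.6099 0.0587 0.5129]
chanR,chanL,deckR
 [[625.  118. ]
 [617.6 174.7]
 [596.1 120. ]
 [591.2 171.5]
 [679.3 100.7]
 [667.6 204.4]]
yaw fwd 97.43572794247646
yaw fwd 95.4350817992312
yaw fwd 96.43720038043091
plate bot/top [[604.7 169.3]] [[604.5 174. ]]
coil [[612.3 110.2]] [[612.2 113.7]] [[621.6 112.1]
 [602.8 109.6]] [[613.4 172.3]
 [595.7 171.7]]
hinge [[562.4  93.5]
 [560.7 108.3]
 [554.1 165.1]
 [551.7 180.2]]
[[262 155  33  55 914]
 [276 189   1   1   1]
 [271 195   1   1   1]]
((581.2803344726562, -163.46835327148438), (26.165233612060547, 54.045257568359375), 38.270931243896484)
[[ 554.272   -150.35626]
 [ 587.7466  -192.78668]
 [ 608.2887  -176.58044]
 [ 574.8141  -134.15002]]
cam [ 0.6212 -0.2342  0.443 ]
[118.2   75.32  62.64] [[152  96  84]
 [153  97  80]
 [154  95  76]
 [153  93  72]] [204 198 195]
```

Run:
```python
from h import *
img,M,P=load("w_cell")
print("jar lid",cast([[191,42],[136,42],[246,42]],M,P,.216).round(3),"puzzle corner",cast([228,162],M,P,.122).round(3))
y=np.radians(128.3-180); c=np.array([.5813,-.1635])
env.move_ptp([*c,.24],down(y)); print(env.get_t())
print(env.servo_line([*c,.1181],max_speed=.1,max_force=8),env.get_eef_pos())
env.grasp(40); print(env.get_opening(),env.get_grip_force(),env.get_t(),env.get_eef_pos())
```

```text
jar lid [[ 0.681 -0.234  0.216]
 [ 0.71  -0.217  0.216]
 [ 0.653 -0.25   0.216]] puzzle corner [[ 0.632 -0.157  0.122]]
6.0333
False [ 0.58166106 -0.16360396  0.1188877 ]
0.024677494571651897 39.35790717601776 7.975 [ 0.58147525 -0.16348295  0.11842457]
```

Run:
```python
from h import *
c=env.get_eef_pos()
env.servo_line([c[0],c[1],.29],max_speed=.15)
y=np.radians(96.6-180); b=np.array([.6082,.142])
env.move_ptp([*b,.27],down(y)); env.servo_line([*b,.215],max_speed=.1)
print(env.get_t(),env.get_opening(),env.get_eef_pos(),env.get_ee_rot())
snap("wrist","w_carry"); img,M,P=load("w_carry")
print(proj([b[0],b[1],.215],M,P)); snap("side","s_carry")
a=img[150:330,170:390]; cv2.imwrite("pics/carry.png",cv2.resize(a,None,fx=3.3,fy=3.3,interpolation=cv2.INTER_CUBIC))
```

```text
11.15 0.02433087766317438 [0.60838914 0.14160981 0.21570217] [-3.14084439e+00  5.45475214e-05 -1.45611130e+00]
[[279.78706078 274.5067787 ]]
```

View pics/carry.png

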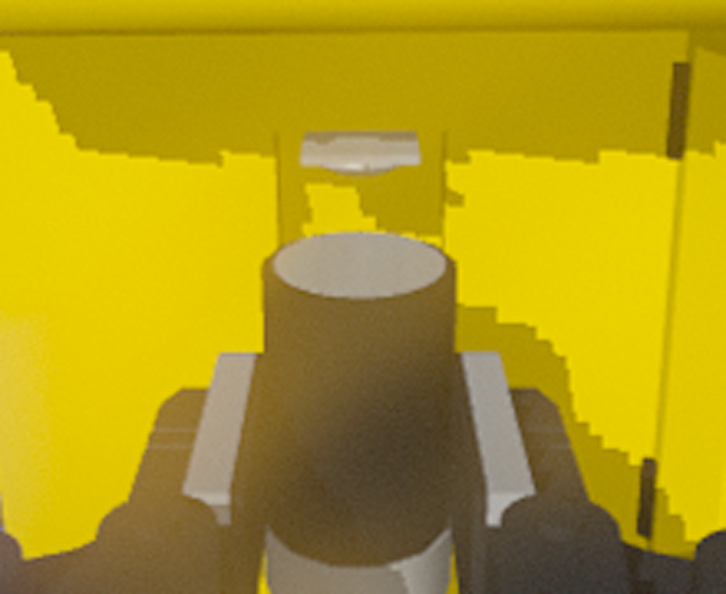

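The carry crop shows the cell level and aligned, with its axis at column ~360 and the channel centre at ~361.5. The minus face is towards the coil and the plus band faces forward.

Run:
```python
from h import *
img,M,P=load("w_carry")
f=lambda p,z:cast(np.array(p)/3.3+[170-.35,150-.35],M,P,z).round(4)
t=f([360,298],.2336);bt=f([360,233],.2074);print("minus face",t,bt,"coil",f([361,170],.19),"chan",f([361.5,150],.18))
u=np.array([np.cos(np.radians(96.6)),np.sin(np.radians(96.6))])
print("centre along u rel target", ((t+bt)[0,:2]/2-[.6082,.142])@u+.025, "lateral", np.cross(u,(t+bt)[0,:2]/2-[.6082,.142]))
```

```text
minus face [[0.6117 0.1163 0.2336]] [[0.6115 0.1178 0.2074]] coil [[0.6118 0.1139 0.19  ]] chan [[0.6117 0.1135 0.18  ]]
centre along u rel target -0.00017543681340563208 lateral -0.0005097854982443997<stdin>:6: DeprecationWarning: Arrays of 2-dimensional vectors are deprecated. Use arrays of 3-dimensional vectors instead. (deprecated in NumPy 2.0)
```

Run:
```python
from h import *
b=[.6082,.1423]
print(env.servo_line([*b,.188],max_speed=.06,max_force=8),env.get_eef_pos(),env.get_ft_force().round(1))
print(env.servo_line([*b,.1785],max_speed=.015,max_force=5),env.get_eef_pos(),env.get_ft_force().round(1),env.get_t())
snap("wrist","w_low"); img,M,P=load("w_low")
a=img[150:330,170:390]; cv2.imwrite("pics/low.png",cv2.resize(a,None,fx=3.3,fy=3.3,interpolation=cv2.INTER_CUBIC))
```

```text
False [0.60805374 0.14231836 0.18786508] [ 0.1 -0.4 -0. ]
True [0.60823537 0.14231669 0.18037767] [0.6 0.1 4.7] 12.375
```

View pics/low.png

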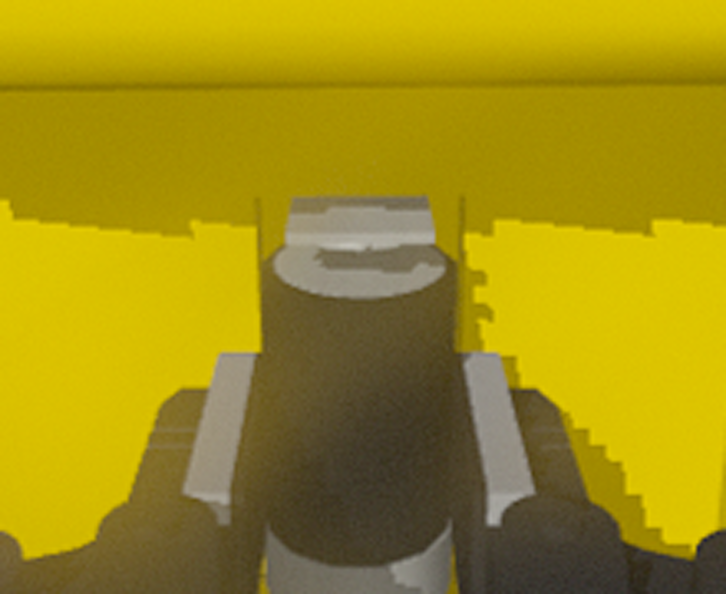

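The cell sits in the channel, centred, and contact came at the expected floor height. I'll release it and look.

Run:
```python
from h import *
env.gripper_open(); print(env.get_ft_force().round(1),env.get_opening(),env.get_t())
p=env.get_eef_pos(); env.servo_line([p[0],p[1],.33],max_speed=.15); print(env.get_t())
env.servo_line([p[0],p[1]-.0,.40],max_speed=.15)
snap("wrist","w_done");snap("top","t_done"); print(env.get_qpos().round(2))
```

```text
[-0.3 -0.5  0.2] 0.08550844046357813 13.0417
14.1917
[ 0.23  0.5   1.04  2.12  0.   -1.46]
```

View pics/w_done.png

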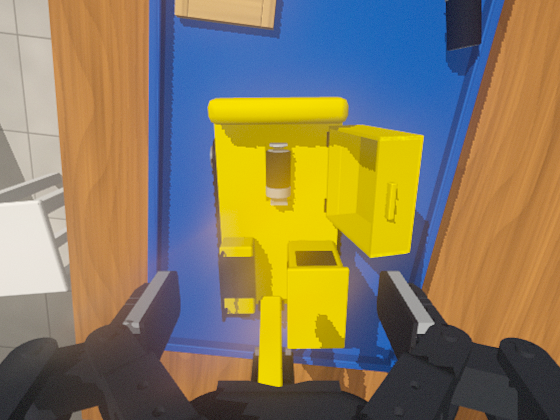

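The battery lies in the bay at about (278,175), band forward, between both contacts. Next I'll swing the cover shut with closed fingers, pushing on its outer face.

```bash
cat > close.py <<'E'
from h import *
psi=np.radians(96.6); R=np.array([[np.cos(psi),-np.sin(psi)],[np.sin(psi),np.cos(psi)]]); b=np.array([.6082,.1423]); DECK=.18
o=down(psi-np.pi)
def W(y,z): return [*(b+R@[0,y]),DECK+z]
def L(t,a,h): return 52e-3-a*np.cos(t)+h*np.sin(t), a*np.sin(t)+h*np.cos(t)
def tip(t):
    y,z=L(t,.088,.038)
    if t>np.pi/2: y=L(t,.104,.038)[0]
    return y+.0145,z
E
python3 - <<'E'
from close import *
env.grasp(20)
y,z=tip(1.95)
env.move_ptp(W(y+.04,.2),o); env.servo_line(W(y+.04,z),max_speed=.2); print(env.get_t())
for t in np.arange(1.95,-.01,-.195):
    r=env.servo_line(W(*tip(t)),max_speed=.12,max_force=20)
    print(round(t,2),r,env.get_ft_force().round(1),env.get_t())
    if r: break
y,z=tip(0); print(env.servo_line(W(y,z-.006),max_speed=.02,max_force=10),env.get_eef_pos(),env.get_ft_force().round(1))
snap("side","s_c")
env.servo_line(W(y,.2),max_speed=.2); print(env.get_t())
snap("wrist","w_closed");snap("side","s_closed")
E
```

```text
17.3167
1.95 False [ 0.7 -1.   0.2] 17.8
1.76 False [ 0.3  0.1 -0.4] 18.125
1.56 False [-0.5 -0.1  0.8] 18.45
1.36 False [-0.3 -0.   0.2] 18.7583
1.17 False [-0.4  0.   0.5] 19.0667
0.97 False [-0.5 -0.4 -0.9] 19.375
0.78 False [-0.3  0.6  1.1] 19.6833
0.58 False [-0.2 -0.6 -0.4] 19.9917
0.39 False [-0.6  0.7  0.3] 20.3
0.19 False [-0.4 -0.4 -0.6] 20.6083
-0.0 False [ 1.7 -0.3  3.7] 20.9167
True [0.62985193 0.14478622 0.21802097] [-0.2  0.3  5.6]
22.2833
```

Run:
```python
import cv2,numpy as np
a=cv2.imread("pics/w_closed.png");b=cv2.resize(cv2.imread("pics/s_closed.png")[60:200,180:320],(420,420))
cv2.imwrite("pics/fin.png",np.hstack([a[:,90:470],b]))
```

```text
(no output)
```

View pics/fin.png

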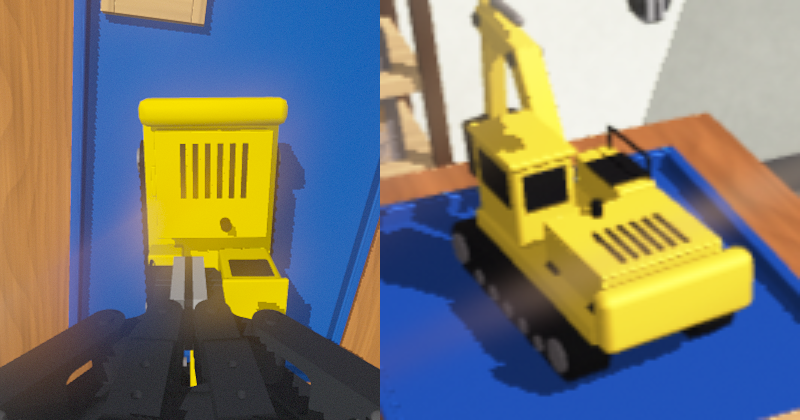

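The cover lies flat: the fingertip stopped on it at 0.218 m, which is the closed height. Nothing else in view has moved.

```bash
python3 -c "
from bench import env
print(env.sign_off(),env.get_t())"
```

```text
the job is handed in; nothing more can be done
the job is handed in; nothing more can be done
```

The medium battery is fully down in the bay with its plus end forward, the engine cover is closed flat on the deck, and I handed the job in at about 22 s without touching the other two batteries, puzzle, jar or ball.

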